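# Latch the quick-hitch hook onto the tow pin

## Task

Pick up the yellow quick-hitch hook and push its mouth straight down onto the tow pin of the blue bracket until the red sprung tongue has flipped shut behind it and the pin is pressed firmly home with about 15 N; never ram or wrench it, as the pin's rubber bush tears above 25 N. Then prove it with a light tug straight up against the shut tongue (about 10 N, the weight of a kilo), let the hook settle back down on the pin and let go, leaving it hanging upright and latched. Leave the sprocket, wrench, reflector and brake arm where they lie.

Things in the scene. Friction and masses are not known exactly. Their poses are not given: they have to be found in the camera images.
- hook_grip (a point): Centre of the black grip block (20 x 20 mm, 56 mm tall) on the loose yellow steel hook (0.35 to 0.55 kg), which stands on its two legs, mouth down. 95 mm above the hook's underside, 33 mm above its yellow crown. z up; x across the mouth from spine leg (-x, with the tongue) to nose leg (+x); y through the mouth, along the pin when fitted. The yellow part is 48 (x) x 24 (y) x 62 mm tall.
- hook_seat (a point): Point of the hook (same axes) where the pin's axis lies when the pin is home against the throat's top: 53.5 mm below hook_grip, 41.5 mm above the underside. The throat between the legs is 20 mm wide for the 12 mm pin, flaring to about 34 mm at the mouth in its lowest 14 mm. Seated on a pin and released, the hook balances upright by itself.
- tongue: Red sprung tongue, 16.5 x 10 x 5 mm, pivoted (origin) in the spine leg 21.5 mm below hook_seat; its x points along it; shut it lies level. A pin entering from below swings it up (4 to 12 N of push); it snaps shut 1 to 5 mm before the pin is home, where the throat's top stops it firmly. It cannot swing down: once latched, the hook can rise about 13 mm until the tongue catches under the pin.
- latch (a joint): Angle of the tongue in rad: 0 = shut, about 1.4 = pushed fully up by the pin. A spring drives it to 0. The hook fits the pin either way round, its y along the bracket's y, midway between the cheeks. The pin sits in a hard rubber bush that yields up or down about 1 mm per 20 N and tears above 25 N, pushed or pulled.
- slot_mid (a point): Middle of the slot in the fixed blue tow bracket, 85 mm above the ledge, midway between two upright cheeks (60 mm long in x, inner faces 37 mm either side in y, tops 15 mm above here). z up, y along the tow pin: a bright level bar, 12 mm diameter, passing right above or below this point. The pin's axis is clamped 12 mm below to 12 mm above it: not reported, to be felt or seen.
- sprocket: Black steel sprocket lying flat, 110 mm across, 10 mm high; origin under its centre. Leave alone.
- wrench: Brass wrench lying flat, 160 mm long along its x. Leave alone.
- reflector: Round orange plastic reflector lying flat, 68 mm across, 13 mm high; origin under its centre. Leave alone.
- brake_arm: Bent aluminium brake arm lying flat, about 120 mm long along its x, 12 mm thick. Leave alone.
Things that resemble listed ones, but are neither listed nor needed, are in the scene too. What is meant by the part that bears hook_grip is not purple, turquoise or white, and is the smaller of those in its own colour.

How it is judged:
On the way, in this order (a step that is already met when the one before it is completed fails the run):
1. the hook has been pushed down over the pin, the tongue has shut behind it and the hook is pressed home with more than 8 N (value of joint latch below 0.15 rad and z of hook_seat in the frame of slot_mid between -0.018 and 0.0145 m and x of hook_seat in the frame of slot_mid between -0.008 and 0.008 m and y of hook_seat in the frame of slot_mid between -0.027 and 0.027 m and contact force between hook and bracket above 8 N and contact force between tongue and bracket below 1 N), for 0.1 s.
2. the hook is tugged up so that the shut tongue bears on the pin with more than 5 N (contact force between tongue and bracket above 5 N), for 0.1 s.
At the end, for the whole second after the job is handed in: The hook rests on the pin with the pin up in its throat (hook_seat within 8 mm of slot_mid along the bracket's x, 27 mm along its y, and no more than 13.5 mm above or 16 mm below it), the tongue shut (latch below 0.15 rad) and not loaded, the hook upright within 0.35 rad, at rest and released (value of joint latch below 0.15 rad and z of hook_seat in the frame of slot_mid between -0.016 and 0.0135 m and x of hook_seat in the frame of slot_mid between -0.008 and 0.008 m and y of hook_seat in the frame of slot_mid between -0.027 and 0.027 m and angle between hook_grip's own z axis and vertical below 0.35 rad and contact force between tongue and bracket below 1 N and linear speed of hook below 0.03 m/s); the robot touches nothing.
It fails at once if the hook presses or pulls on the bracket or its pin with more than 25 N (contact force between hook and bracket above 25 N).
It fails at once if a bystander is moved by more than 20 mm (distance of any of sprocket, wrench, reflector, brake_arm from where it was at the start of the episode above 0.02 m).
It also fails if it takes over 61 s, if anything falls off the work surface, if the arm or the gripper's body presses on something with over 40 N, if the wrist force passes 120 N, or if a joint passes its speed limit or range.

## Robot

A 6-joint arm with a two-finger parallel gripper is mounted at the origin on the work surface. World frame = base frame: x ahead of the robot, y to its left, z up, the work surface at z = 0. Lengths are in m, angles in rad, forces in N, time in s.
With the tool pointing down it reaches from about 0.35 to 0.775 m from the base axis. Payload 7.3 kg.
Tool frame: the origin (TCP) lies on the centre line of the jaws, within the pads' length; the fingertips stand 11 mm ahead of it and the grasp point (between the pads) lies 8 mm behind it; z points along the fingers, y is the direction in which the jaws open and shut (so a half turn about z gives the same grasp; the last joint's range is limited). The gripper opens to 92 mm and grips with 3 to 60 N. Pads are 19 mm wide; open, the fingers measure 130 mm over their backs; the gripper's body (75 mm by 190 mm) begins 47 mm behind the grasp point.
Start: joints at [-1.464, 0.342, 1.524, -0, 1.275, -0.146], TCP at [0.131, -0.508, 0.238] pointing down, gripper open.
Joint ranges: [-2.53, 2.53], [-0.77, 2.02], [0.04, 2.7], [-1, 4.14], [0.28, 2.66], [-3.11, 3.11]. Speed limits (rad/s): [2.57, 2.57, 3.14, 3.14, 3.14, 3.14].

## Interface

Orientations are given as [roll, pitch, yaw] about the fixed x, y, z axes, in that order (R = Rz(yaw) Ry(pitch) Rx(roll)).
In Python, from plant import sensors, snapshot, arm gives the robot as it stands. The module is installed in compiled form; this text tells all that it offers.
- The arm moves only by the shell command python3 -m handwheel 'ROWS' [FORCE]. ROWS is JSON, one flat list of numbers, 5 for each row, row after row: the shift along the tool's x, y, z in mm, then the turn about the tool's z in rad, then the opening, from 0 (shut) to 1 (fully open). In form: [dx, dy, dz, twist, jaw, dx, dy, dz, twist, jaw, ...]. A call has 1 to 20 rows; each row is the pose to reach, as a shift and turn from the pose measured when the call began, along the tool's axes at that moment; what a row does not reach only later rows make up. A row lasts 1/12 s, in which the tool goes at most 41.7 mm and 7.16 degrees, less where a joint would pass 70% of its speed; a pose out of reach is approached as far as the arm can. A call with a gripper value outside its range is refused whole. The fingers move at their own pace and stop on an object; FORCE is the grip in N (left out, the last holds). Time passes only in rows, so rows that repeat a pose let the fingers close. It gives the time, the measured TCP pose, the force and the opening at its end, in the units of the state.
- sensors.state(): the state, without advancing time (a new reading comes with each control period).
- snapshot(name): name is "side" or "top" or "wrist"; returns a dict with "pixels" (384x512x3 uint8, red, green, blue), "vertical_fov" (degrees; the focal length in pixels is half the picture's height over the tangent of half this angle, whatever the lens; pixels are square), "cx", "cy" (the principal point, pixels), "R" (3x3) and "t" (3): a world point X has camera coordinates R X + t. Camera axes: x right, y down, z forward; pixel columns grow to the right and rows downward; lengths in m; the calibration is good to about 2 mm. A picture is of the moment at which its call begins. There is no depth.
- arm.hand_in(): hands the job in, once; it reports no verdict.
The state is a dict: "t": time; "qpos": joint angles; "joint_vel": joint speeds; "effort": joint torques, N m; "ee_pos": TCP position; "ee_rot": TCP orientation; "ft_force": force on the tool from outside, world axes, zero at the start; "torque": the same for the moment, N m; "finger_gap": finger opening in m.
Only numpy, scipy, OpenCV 4.12 (cv2) and the standard library are available. Lean on these libraries where they do the work, as an engineer would, in place of code of your own. Each camera call takes 0.05 s, during which the arm holds its last target.

## Working session

There is one attempt and no reset: what is moved stays moved. The work goes in short steps, Python scripts to look and compute and a shell command to move; the robot and the scene stay as the last step left them, time stands still between calls to the robot, and variables do not carry over. Pictures are saved under pics/ and viewed, and the job is handed in when it is done.

```bash
mkdir -p pics
cat > h.py <<'E'
import numpy as np, cv2
from plant import sensors, snapshot, arm
def snap(name, tag):
    s=snapshot(name); cv2.imwrite(f'pics/{tag}.png', s['pixels'][:,:,::-1])
    np.savez(f'pics/{tag}.npz', **{k:np.array(v) for k,v in s.items()})
    return s
def ld(tag): return dict(np.load(f'pics/{tag}.npz'))
def ray(s,u,v):
    f=s['pixels'].shape[0]/2/np.tan(np.radians(float(s['vertical_fov']))/2)
    R=np.array(s['R']);t=np.array(s['t'])
    d=R.T@np.array([(u-s['cx'])/f,(v-s['cy'])/f,1]); return -R.T@t, d/np.linalg.norm(d)
def onz(s,u,v,z):
    o,d=ray(s,u,v); return o+d*(z-o[2])/d[2]
def tri(a,b):
    A=np.zeros((3,3));y=np.zeros(3)
    for o,d in (a,b):
        P=np.eye(3)-np.outer(d,d);A+=P;y+=P@o
    X=np.linalg.solve(A,y); return X,[np.linalg.norm(np.cross(X-o,d)) for o,d in (a,b)]
def proj(s,X):
    f=s['pixels'].shape[0]/2/np.tan(np.radians(float(s['vertical_fov']))/2)
    c=np.array(s['R'])@np.array(X)+np.array(s['t']); return f*c[0]/c[2]+s['cx'],f*c[1]/c[2]+s['cy']
E
python3 - <<'E'
from h import *
for n in ('side','top','wrist'):
    s=snap(n,n+'0'); print(n,s['vertical_fov'],s['cx'],s['cy'],-np.array(s['R']).T@np.array(s['t']),np.round(s['R'],3).tolist())
print(sensors.state())
E
```

```text
side 44.995849003678494 252.73538377095116 201.0113953931669 [ 0.44293309 -0.57955169  0.79954158] [[0.97, -0.244, -0.019], [-0.2, -0.743, -0.639], [0.142, 0.623, -0.769]]
top 43.680014639553654 256.5462362001898 193.8032801716483 [ 0.47090789 -0.00676551  0.99420773] [[-0.012, -1.0, -0.009], [-0.993, 0.013, -0.121], [0.121, 0.007, -0.993]]
wrist 71.34558550476363 255.80346552642627 189.15543871310246 [ 0.20267725 -0.4889971   0.38403464] [[0.25, -0.968, -0.002], [-0.933, -0.241, 0.268], [-0.26, -0.066, -0.963]]
{'t': 0.15, 'qpos': array([-1.46399842e+00,  3.42541337e-01,  1.52477399e+00, -1.67546101e-05,
        1.27539826e+00, -1.45998832e-01]), 'joint_vel': array([ 0.00017452, -0.00250455, -0.00221153, -0.00051969, -0.00050952,
       -0.0010593 ]), 'effort': array([ 1.62246557e-03, -4.31469369e+01, -2.44353533e+01,  7.16858497e-02,
        5.37274650e-02, -7.93931645e-05]), 'ee_pos': array([ 0.13129608, -0.5080252 ,  0.23722392]), 'ee_rot': array([-3.14048132e+00, -1.47220467e-04,  2.52801545e-01]), 'ft_force': array([ 0.09528041, -0.77290849, -0.43210061]), 'torque': array([-0.02751457, -0.01572296,  0.0024027 ]), 'finger_gap': 0.09204708228808617}
```

View pics/side0.png

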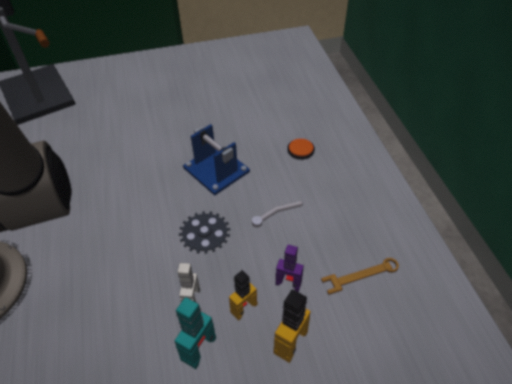

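View pics/top0.png

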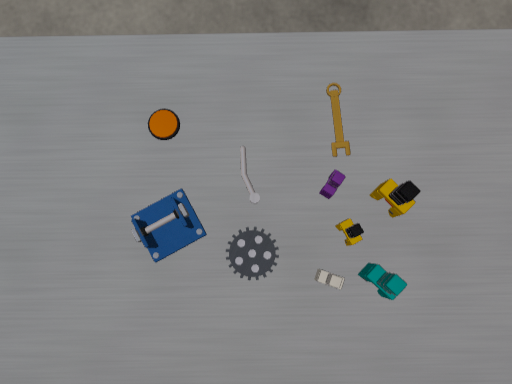

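View pics/wrist0.png

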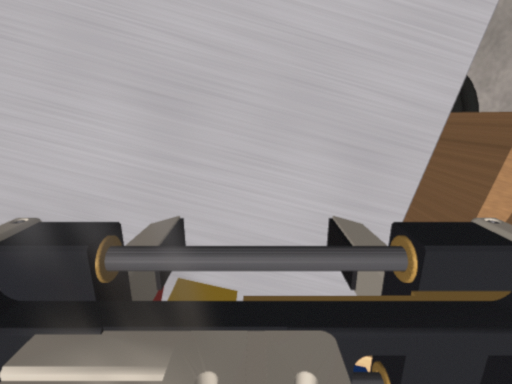

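Top view: the yellow hooks are a small one at (351,232) and a large one at (398,195). The purple (333,184), white (330,280) and turquoise (384,281) ones are excluded. The small yellow one fits the description, so I'll check it in an enlarged crop.

Run:
```python
from h import *
a=ld('top0')['pixels'][150:300,300:440,::-1]; b=ld('side0')['pixels'][220:360,160:330,::-1]
c=ld('top0')['pixels'][180:270,120:220,::-1]; d=ld('side0')['pixels'][115:200,170:260,::-1]
r=lambda i:cv2.resize(i,(400,300),interpolation=cv2.INTER_CUBIC)
cv2.imwrite('pics/crop0.png',np.vstack([np.hstack([r(a),r(b)]),np.hstack([r(c),r(d)])]))
```

```text
(no output)
```

View pics/crop0.png

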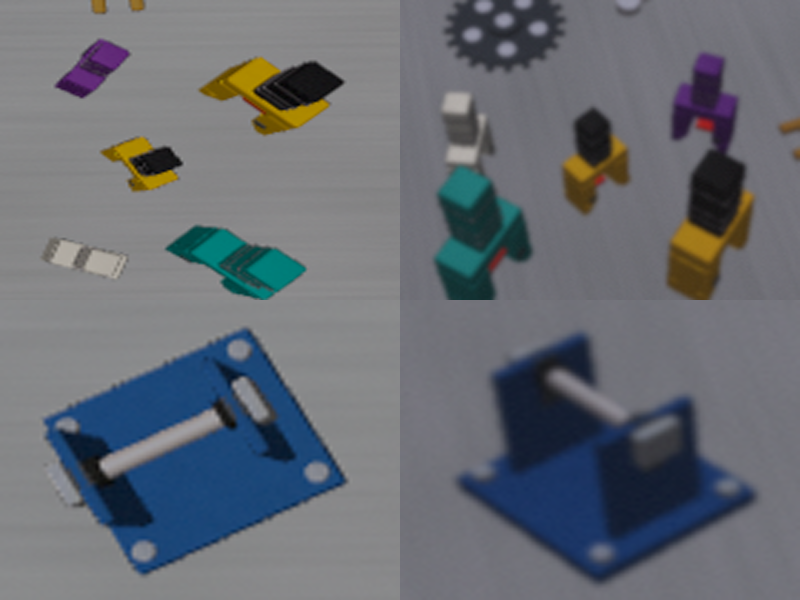

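Run:
```python
from h import *
a=ld('top0')['pixels'][205:260,325:380,::-1]; b=ld('side0')['pixels'][260:330,220:270,::-1]
c=ld('top0')['pixels'][185:265,128:208,::-1]
r=lambda i,k:cv2.resize(i,None,fx=k,fy=k,interpolation=cv2.INTER_CUBIC)
A=r(a,7);B=r(b,7);
img=np.zeros((500,750,3),np.uint8);img[:385,:385]=A;img[:490,390:740]=B
cv2.imwrite('pics/crop1.png',img)
cv2.imwrite('pics/crop2.png',r(c,7))
for n in('top0','side0'):
    s=ld(n);h=cv2.cvtColor(s['pixels'],cv2.COLOR_RGB2HSV)
    m=((h[...,0]>18)&(h[...,0]<32)&(h[...,1]>150)&(h[...,2]>60)).astype(np.uint8)
    k,l,st,ce=cv2.connectedComponentsWithStats(m)
    print(n,[(st[i].tolist(),ce[i].round(1)) for i in range(1,k) if st[i,4]>30])
    m=(s['pixels'].max(2)<45).astype(np.uint8)
    k,l,st,ce=cv2.connectedComponentsWithStats(m)
    print(n,[(st[i].tolist(),ce[i].round(1)) for i in range(1,k) if st[i,4]>30 and st[i,4]<3000])
```

```text
top0 [([327, 84, 23, 72, 593], array([337.2, 122.1])), ([370, 179, 45, 38, 577], array([390.9, 197.7])), ([336, 219, 26, 26, 246], array([348.1, 231.6]))]
top0 [([151, 115, 29, 25, 85], array([170.7, 131.4])), ([389, 182, 31, 23, 393], array([404.7, 192.9])), ([346, 224, 17, 13, 139], array([354.4, 230.5])), ([140, 226, 9, 11, 44], array([144. , 231.5]))]
side0 [([230, 284, 26, 34, 385], array([241.6, 300.5])), ([275, 310, 35, 50, 736], array([288.7, 337.1]))]
side0 [([199, 131, 8, 15, 58], array([202.2, 138.2])), ([0, 143, 71, 88, 1856], array([ 43.9, 197.2])), ([289, 152, 24, 7, 38], array([300.6, 156.1])), ([0, 259, 5, 28, 104], array([  1.6, 271.8])), ([235, 272, 14, 25, 265], array([241.8, 283.6])), ([283, 291, 23, 38, 630], array([293.8, 309.2]))]
```

View pics/crop1.png

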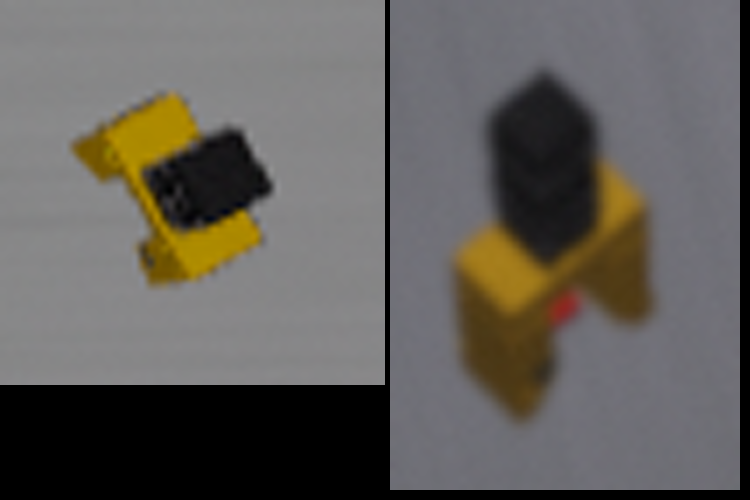

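View pics/crop2.png

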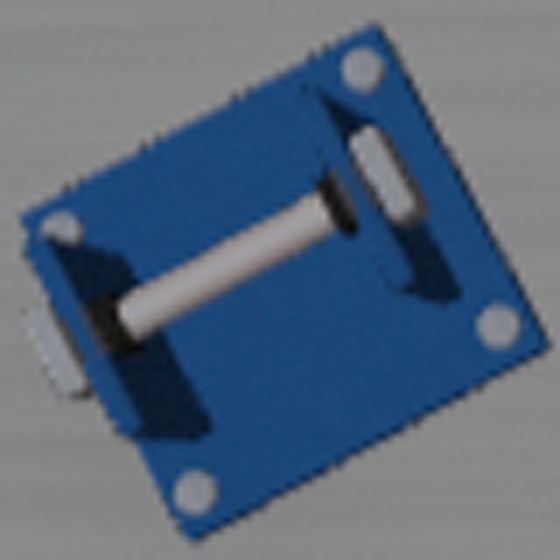

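Run:
```python
from h import *
s=ld('top0'); S=ld('side0')
P=[onz(s,325+u/7-.5,205+v/7-.5,.062) for u,v in [(175,93),(107,130),(187,280),(262,238)]]
P=np.array(P);print(P.round(4)); c=P.mean(0)
e=P[2]-P[1]+P[3]-P[0];w=P[0]-P[1]+P[3]-P[2]
print('centre',c,'len',np.linalg.norm(e)/2,'ang',np.degrees(np.arctan2(e[1],e[0])),'wid',np.linalg.norm(w)/2,np.degrees(np.arctan2(w[1],w[0])))
E_=np.array([onz(s,325+u/7-.5,205+v/7-.5,.123) for u,v in [(238,128),(272,187)]]);print(E_.round(4),np.linalg.norm(E_[0]-E_[1]))
d=E_[1]-E_[0];
# side: block top-face corners
for n,(u,v) in dict(apex=(545,70),l=(492,122),r=(597,125)).items():print(n,onz(S,220+(u-390)/7-.5,260+v/7-.5,.123).round(4))
print('proj grip top',proj(s,[c[0],c[1],.123]),proj(S,[c[0],c[1],.123]))
# bracket pin ends in top crop, at z 0.085
for z in (.073,.085,.097):
  a=onz(s,128+128/7-.5,185+318/7-.5,z);b=onz(s,128+325/7-.5,185+208/7-.5,z)
  print(z,a.round(4),b.round(4),((a+b)/2).round(4),np.linalg.norm(a-b),np.degrees(np.arctan2(*(b-a)[1::-1])))
for zz in (0,.004,.008):
  Q=np.array([onz(s,128+u/7-.5,185+v/7-.5,zz) for u,v in [(378,25),(22,217),(192,542),(550,348)]]);print(zz,Q.mean(0).round(4),[np.linalg.norm(Q[i]-Q[(i+1)%4]).round(4) for i in range(4)],np.degrees(np.arctan2(*(Q[0]-Q[1])[1::-1])))
Q=np.array([onz(s,128+u/7-.5,185+v/7-.5,.008) for u,v in [(362,70),(62,228),(195,493),(498,327)]]);print(Q.mean(0).round(4),[np.linalg.norm(Q[i]-Q[(i+1)%4]).round(4) for i in range(4)],np.degrees(np.arctan2(*(Q[0]-Q[1])[1::-1])))
```

```text
[[ 0.5353 -0.1803  0.062 ]
 [ 0.5253 -0.1611  0.062 ]
 [ 0.4836 -0.1817  0.062 ]
 [ 0.4949 -0.2028  0.062 ]]
centre [ 0.50978948 -0.18147378  0.062     ] len 0.04639063376493704 ang -152.18790417059313 wid 0.022804129695895573 -62.096228761928366
[[ 0.5218 -0.1849  0.123 ]
 [ 0.5065 -0.1931  0.123 ]] 0.017424334721370564
apex [ 0.5128 -0.1728  0.123 ]
l [ 0.4973 -0.1836  0.123 ]
r [ 0.5214 -0.1908  0.123 ]
proj grip top (np.float64(356.8603612342381), np.float64(229.4506498400545)) (np.float64(241.05467615743743), np.float64(274.2090687563937))
0.073 [0.516  0.2138 0.073 ] [0.5456 0.1598 0.073 ] [0.5308 0.1868 0.073 ] 0.061533642523271904 -61.21744341455828
0.085 [0.5154 0.2109 0.085 ] [0.5447 0.1577 0.085 ] [0.53   0.1843 0.085 ] 0.06073208204296032 -61.217443414558296
0.097 [0.5148 0.208  0.097 ] [0.5437 0.1555 0.097 ] [0.5293 0.1818 0.097 ] 0.05993052156264879 -61.217443414558346
0 [0.5298 0.1846 0.    ] [np.float64(0.1198), np.float64(0.1096), np.float64(0.1191), np.float64(0.11)] -61.953260865611824
0.004 [0.5295 0.1838 0.004 ] [np.float64(0.1193), np.float64(0.1091), np.float64(0.1186), np.float64(0.1095)] -61.95326086561188
0.008 [0.5293 0.183  0.008 ] [np.float64(0.1188), np.float64(0.1087), np.float64(0.1182), np.float64(0.1091)] -61.95326086561189
[0.5302 0.1849 0.008 ] [np.float64(0.0995), np.float64(0.0879), np.float64(0.1004), np.float64(0.0867)] -62.55782055676019
```

Run:
```python
from h import *
s=ld('top0'); S=ld('side0')
def rz(i):return cv2.resize(i,None,fx=7,fy=7,interpolation=cv2.INTER_CUBIC)
a=rz(s['pixels'][255:305,355:412,::-1]); b=rz(S['pixels'][295:370,170:220,::-1])
img=np.zeros((530,760,3),np.uint8);img[:350,:399]=a;img[:525,405:755]=b
cv2.imwrite('pics/crop3.png',img)
cv2.imwrite('pics/crop4.png',rz(S['pixels'][120:200,175:255,::-1]))
```

```text
(no output)
```

View pics/crop3.png

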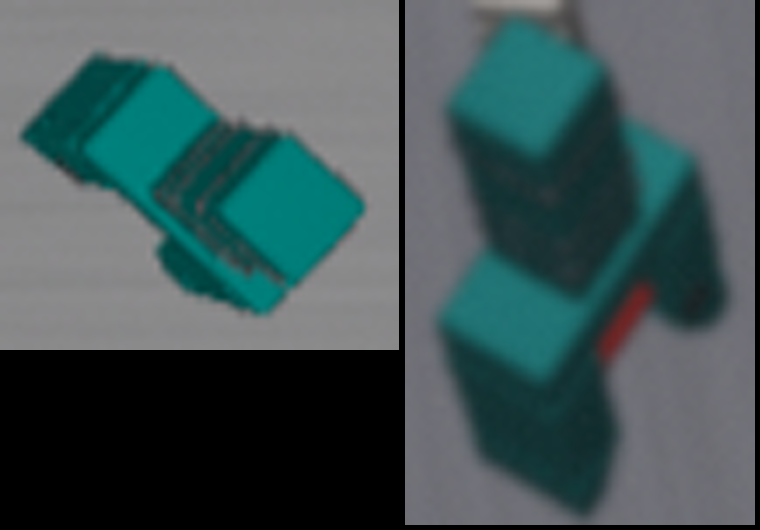

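View pics/crop4.png

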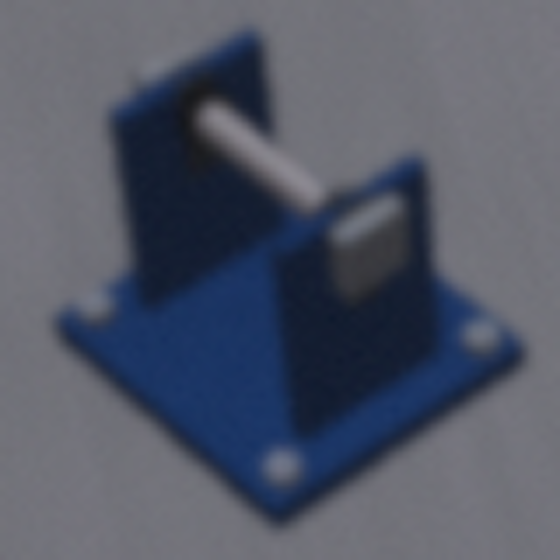

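Run:
```python
from h import *
s=ld('top0'); S=ld('side0')
T=lambda ox,oy,u,v:(ox+u/7-.5,oy+v/7-.5)
X,e=tri(ray(s,*T(355,255,290,208)),ray(S,*T(170,295,530-405,88)));print('turq top',X,e)
for u,v in [(290,133),(365,208),(290,287),(215,208)]:print(onz(s,*T(355,255,u,v),X[2])[:2].round(4))
# small hook grip top centre via known z vs side: crown check
c=np.array([.5098,-.1815]);ax=np.array([np.cos(np.radians(27.8)),np.sin(np.radians(27.8))]);pp=np.array([ax[1],-ax[0]])
print('turq along/perp',(X[:2]-c)@ax,(X[:2]-c)@pp)
# pin line
def plane(s,p,q):
    o,d1=ray(s,*p);_,d2=ray(s,*q);n=np.cross(d1,d2);n/=np.linalg.norm(n);return n,n@o
n1,k1=plane(s,T(128,185,128,318),T(128,185,325,208)); n2,k2=plane(S,T(175,120,207,117),T(175,120,318,198))
d=np.cross(n1,n2);d/=np.linalg.norm(d);p0=np.linalg.lstsq(np.array([n1,n2,d]),np.array([k1,k2,d@[.53,.1845,.085]]),rcond=None)[0]
print('pin',p0,d,np.degrees(np.arctan2(d[1],d[0])))
ds=np.array([np.cos(np.radians(-62)),np.sin(np.radians(-62)),0])
for z in(.073,.085,.097):
  pc=np.array([.53,.1845,z]);print(z,[np.round((proj(S,pc+ds*k)-np.array([175,120])+.5)*7) for k in(-.037,0,.037)],[np.round((proj(s,pc+ds*k)-np.array([128,185])+.5)*7) for k in(-.037,0,.037)])
```

```text
turq top [ 0.41414009 -0.23756614  0.15906357] [np.float64(0.0003591061553502311), np.float64(0.00035910615535011357)]
[ 0.4319 -0.2384]
[ 0.4136 -0.2559]
[ 0.3948 -0.2367]
[ 0.414  -0.2193]
turq along/perp -0.11076743398975913 0.004980539290746992
pin [0.52946505 0.1843905  0.08784219] [ 0.47308724 -0.8792866   0.05516821] -61.71817943070095
0.073 [array([202., 138.]), array([274., 195.]), array([347., 254.])] [array([115., 330.]), array([235., 266.]), array([354., 201.])]
0.085 [array([199., 110.]), array([270., 168.]), array([344., 227.])] [array([105., 329.]), array([226., 263.]), array([347., 198.])]
0.097 [array([195.,  83.]), array([267., 140.]), array([342., 199.])] [array([ 94., 327.]), array([217., 260.]), array([339., 194.])]
```

```bash
python3 -m handwheel '[30,-15,0,-0.1,1, 60,-30,0,-0.2,1, 90,-45,0,-0.3,1, 120,-60,0,-0.4,1, 150,-75,0,-0.5,1, 180,-89,0,-0.6,1, 210,-104,0,-0.7,1, 240,-119,0,-0.8,1, 270,-134,0,-0.9,1, 300,-148,0,-1.0,1, 330,-163,0,-1.1,1, 360,-178,0,-1.2,1, 390,-192,0,-1.3,1, 420,-207,0,-1.4,1, 440,-217,0,-1.5,1, 449,-221,0,-1.6,1, 449,-221,0,-1.7,1, 449,-221,0,-1.8,1, 449,-221,0,-1.803,1, 449,-221,0,-1.803,1]' 40
python3 - <<'E'
from h import *
s=snap('wrist','w1');snap('top','t1');print(sensors.state()['ee_pos'],sensors.state()['ee_rot'])
E
```

```text
t: 1.82
ee_pos: [0.5107, -0.1816, 0.2373]
ee_rot: [3.142, -0.002, 2.053]
ft_force: [0.0, 0.5, -0.1]
finger_gap: 0.0917
[ 0.51060056 -0.18186733  0.23744115] [ 3.14130862e+00 -1.26229029e-03  2.05278521e+00]
```

View pics/w1.png

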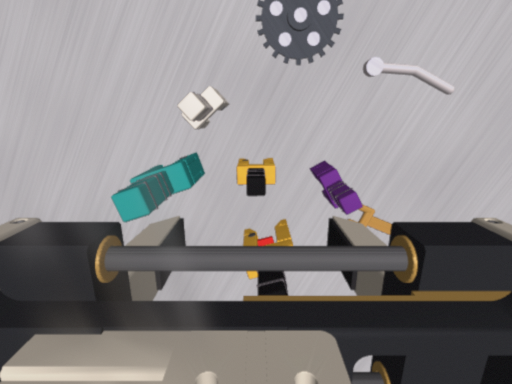

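Run:
```python
from h import *
s=ld('w1')
for z in(.062,.123):print(proj(s,[.5098,-.1815,z]))
print(-s['R'].T@s['t'])
cv2.imwrite('pics/w1c.png',cv2.resize(s['pixels'][140:290,190:340,::-1],None,fx=4,fy=4,interpolation=cv2.INTER_CUBIC))
```

```text
(np.float64(253.8098059651698), np.float64(175.50685546696855))
(np.float64(253.41288988606803), np.float64(188.64486747621729))
[ 0.47845964 -0.11667242  0.38427969]
```

View pics/w1c.png

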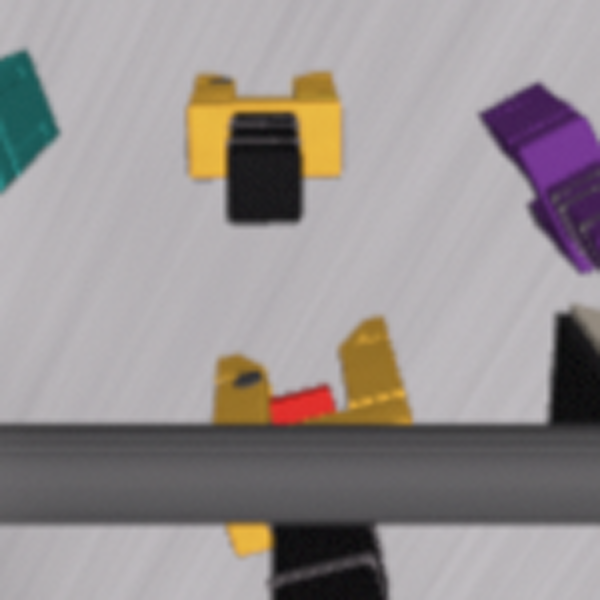

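View pics/t1.png

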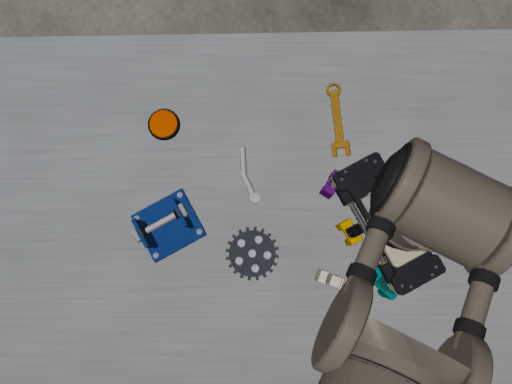

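Run:
```python
from h import *
s=ld('w1');q=lambda u,v:(190+u/4-.5,140+v/4-.5)
print('top',[onz(s,*q(u,v),.123)[:2].round(4) for u,v in[(264,185),(229,222),(301,222)]])
C=np.array([onz(s,*q(u,v),.062) for u,v in[(188,102),(341,102),(340,177),(189,178)]])
print(C.round(4),C.mean(0)); 
for a,b in((0,1),(3,2),(0,3),(1,2)):
  d=C[b]-C[a];print(np.linalg.norm(d),np.degrees(np.arctan2(d[1],d[0])))
p=sensors.state()['ee_pos'];print(p,proj(s,[p[0],p[1],.123]),proj(s,[p[0],p[1],.062]))
```

```text
top [array([ 0.5103, -0.1778]), array([ 0.5069, -0.1906]), array([ 0.5231, -0.1821])]
[[ 0.485  -0.1796  0.062 ]
 [ 0.5264 -0.158   0.062 ]
 [ 0.5374 -0.1789  0.062 ]
 [ 0.496  -0.2009  0.062 ]] [ 0.51121179 -0.17937047  0.062     ]
0.0466614485634884 27.600064298340136
0.046949550564450465 27.98920396669775
0.023925627637142285 -62.75485681928247
0.023606708694922714 -62.0630240156371
[ 0.51060056 -0.18186733  0.23744115] (np.float64(253.94631927337392), np.float64(189.30701955553835)) (np.float64(254.24799055149458), np.float64(176.05848504269522))
```

```bash
python3 -m handwheel '[1,0.5,20,0,1, 1,0.5,40,0,1, 1,0.5,60,0,1, 1,0.5,80,0,1, 1.5,1,95,0,1, 1.5,1,108,0,1, 1.5,1,118,0,1, 1.5,1,125,0,1, 1.5,1,130,0,1, 1.5,1,130,0,1, 1.5,1,130,0,1]' 40
python3 - <<'E'
from h import *
s=snap('wrist','w2');s=snap('side','s2')
p=ld('w2')['pixels'][...,::-1];q=ld('s2')['pixels'][200:380,130:350,::-1]
cv2.imwrite('pics/c2.png',np.hstack([cv2.resize(p,(400,300)),cv2.resize(q,(400,300))]))
E
```

```text
t: 2.83
ee_pos: [0.5109, -0.18, 0.1078]
ee_rot: [3.141, -0.001, 2.052]
ft_force: [0.4, -0.2, 0.6]
finger_gap: 0.0918
```

View pics/c2.png

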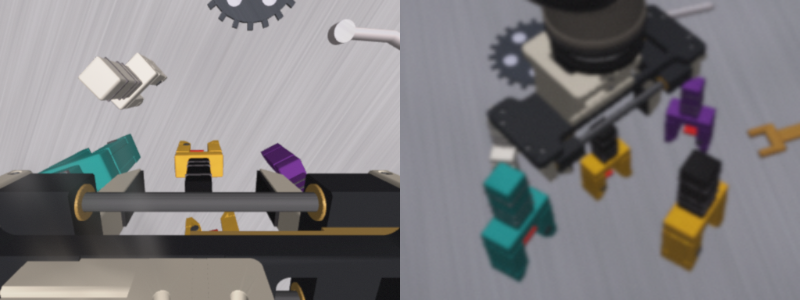

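```bash
python3 -m handwheel '[0,0,0,0,0, 0,0,0,0,0, 0,0,0,0,0, 0,0,0,0,0, 0,0,0,0,0, 0,0,0,0,0, 0,0,0,0,0, 0,0,0,0,0, 0,0,0,0,0, 0,0,0,0,0, 0,0,0,0,0, 0,0,0,0,0]' 45
```

```text
t: 3.93
ee_pos: [0.511, -0.1801, 0.108]
ee_rot: [3.141, -0.0, 2.053]
ft_force: [-0.4, -0.9, 1.3]
finger_gap: 0.0197
```

```bash
python3 -m handwheel '[0,0,-3,0,0, 0,0,-8,0,0, 0,0,-18,0,0, 0,0,-30,0,0, 0,0,-45,0,0, 0,0,-60,0,0, 0,0,-75,0,0, 0,0,-90,0,0, 0,0,-105,0,0, 0,0,-118,0,0, 0,0,-127,0,0, 0,0,-130,0,0, 0,0,-130,0,0]' 45
python3 - <<'E'
from h import *
snap('side','s3')
q=ld('s3')['pixels'][120:380,100:400,::-1]
cv2.imwrite('pics/c3.png',cv2.resize(q,None,fx=2,fy=2))
E
```

```text
t: 5.02
ee_pos: [0.5112, -0.1803, 0.2389]
ee_rot: [3.14, 0.001, 2.053]
ft_force: [0.9, 0.4, -3.5]
finger_gap: 0.0199
```

View pics/c3.png

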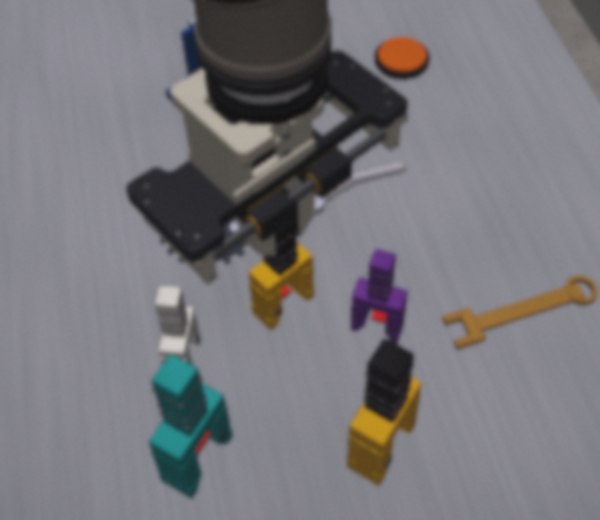

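The hook is held straight, with red tongue visible at about (283,290) in the crop. The weight adds about 4 N, which fits. Now I'll carry it over the bracket.

```bash
python3 -m handwheel '[8,5,0,0,0, 24,14,0,0,0, 44,26,0,0,0, 64,38,0,0,0, 84,50,0,0,0, 104,61,0,0,0, 124,73,0,0,0, 144,85,0,0,0, 164,97,0,0,0, 184,109,0,0,0, 204,120,0,0,0, 224,132,0,0,0, 244,144,0,0,0, 264,156,0,0,0, 284,168,0,0,0, 300,177,0,0,0, 310,183,0,0,0, 314,185.5,0,0,0, 314,185.5,0,0,0, 314,185.5,0,0,0]' 45
python3 - <<'E'
from h import *
snap('side','s4');snap('top','t4');snap('wrist','w4')
st=sensors.state();print(st['ee_pos'],st['ee_rot'],st['ft_force'])
q=ld('s4')['pixels'][60:240,120:300,::-1];w=ld('w4')['pixels'][:,:,::-1]
cv2.imwrite('pics/c4.png',np.hstack([cv2.resize(q,(400,400)),cv2.resize(w,(400,300))[[*range(300)]+[299]*100]]))
E
```

```text
t: 6.73
ee_pos: [0.5295, 0.1836, 0.2379]
ee_rot: [-3.141, -0.0, 2.053]
ft_force: [-0.1, 0.6, -4.6]
finger_gap: 0.0196
[0.52974305 0.18306882 0.23827406] [ 3.14115075e+00 -3.04730975e-04  2.05132576e+00] [-0.66094505  0.17371783 -4.75809789]
```

View pics/c4.png

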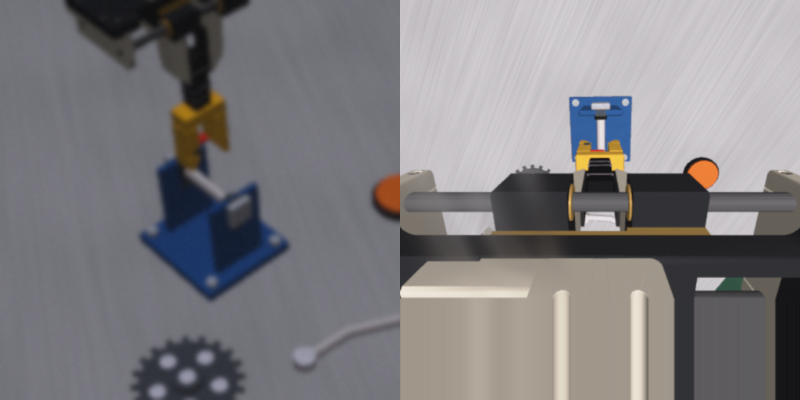

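View pics/t4.png

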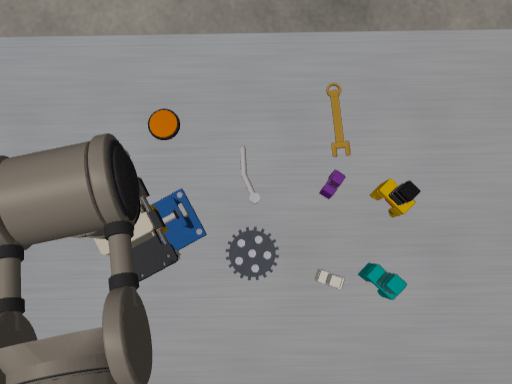

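Run:
```python
from h import *
s=ld('w4')
cv2.imwrite('pics/c5.png',cv2.resize(s['pixels'][110:260,190:330,::-1],None,fx=4,fy=4,interpolation=cv2.INTER_CUBIC))
```

```text
(no output)
```

View pics/c5.png

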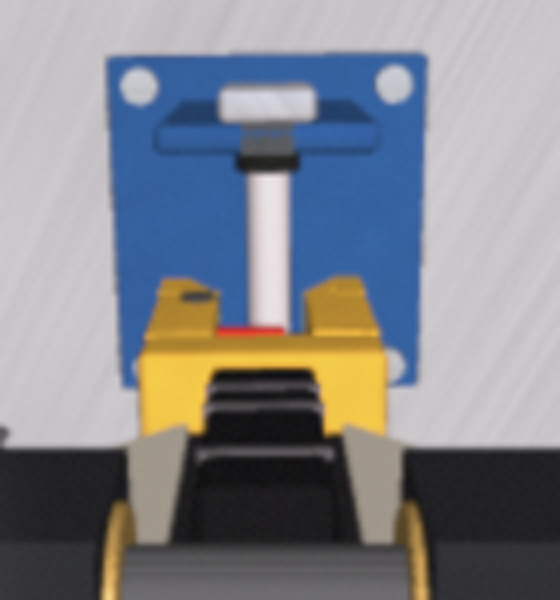

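Run:
```python
from h import *
s=ld('w4');st=sensors.state();q=lambda u,v:(190+u/4-.5,110+v/4-.5)
o=-s['R'].T@s['t']
yaw=st['ee_rot'][2];ex=np.array([np.cos(yaw),np.sin(yaw)]);ey=np.array([np.sin(yaw),-np.cos(yaw)])
f=lambda X:np.round(1000*np.array([(X[:2]-st['ee_pos'][:2])@ex,(X[:2]-st['ee_pos'][:2])@ey]),1)
print('cam',f(o))
zc=st['ee_pos'][2]-.1078+.062
for u,v in[(140,350),(386,350),(142,432),(386,432)]:print('crown',f(onz(s,*q(u,v),zc)))
for z in(.08,.086,.092):
  print(z,[f(onz(s,*q(u,v),z)) for u,v in[(247,170),(288,170),(248,325),(291,325)]])
for u,v in[(139,86),(395,84)]:print('bolt',f(onz(s,*q(u,v),.008)))
for u,v in[(108,58),(427,55),(123,385),(416,383)]:print('plate',f(onz(s,*q(u,v),.006)))
```

```text
cam [72.7  1.6]
crown [ 12.9 -21.9]
crown [12.9 24.4]
crown [ -3.6 -22.1]
crown [-3.7 24.9]
0.08 [array([31.6, -3.4]), array([31.6,  8.2]), array([-14.3,  -3.4]), array([-14.3,   9.4])]
0.086 [array([32.4, -3.3]), array([32.4,  8.1]), array([-12.6,  -3.3]), array([-12.6,   9.2])]
0.092 [array([33.3, -3.2]), array([33.2,  8. ]), array([-10.9,  -3.2]), array([-10.9,   9.1])]
bolt [ 50.9 -41.7]
bolt [51.6 46.6]
plate [ 60.2 -52.3]
plate [61.2 57.5]
plate [-58.7 -51.5]
plate [-58.   58.2]
```

```bash
python3 -m handwheel '[0,0.5,4,0,0, -1,1,10,0,0, -2,1.5,18,0,0, -2,1.5,26,0,0, -2,1.5,33,0,0, -2,1.5,38,0,0, -2,1.5,40,0,0, -2,1.5,40,0,0, -2,1.5,40,0,0]' 45
python3 - <<'E'
from h import *
snap('side','s5');snap('wrist','w5')
q=ld('s5')['pixels'][100:200,160:260,::-1];w=ld('w5')['pixels'][80:280,155:355,::-1]
cv2.imwrite('pics/c6.png',np.hstack([cv2.resize(q,(400,400)),cv2.resize(w,(400,400))]))
E
```

```text
t: 7.63
ee_pos: [0.5321, 0.1821, 0.1983]
ee_rot: [3.141, -0.0, 2.051]
ft_force: [-1.6, 0.1, -4.0]
finger_gap: 0.0198
```

View pics/c6.png

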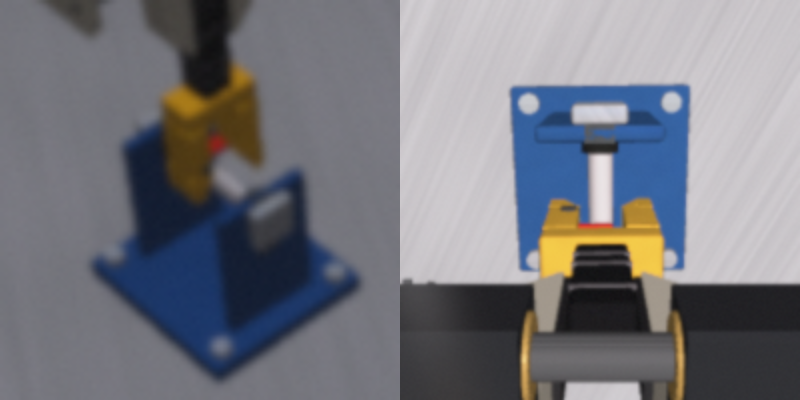

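The pin sits centred between the legs: pin at u≈600 and hook centre at u≈601.5 in the right-hand crop. I'll feel my way down.

```bash
python3 -m handwheel '[0,0,2,0,0, 0,0,4,0,0, 0,0,6,0,0, 0,0,8,0,0, 0,0,10,0,0, 0,0,10,0,0]' 45; python3 -m handwheel '[0,0,1.5,0,0, 0,0,3,0,0, 0,0,4,0,0, 0,0,4,0,0]'; python3 -m handwheel '[0,0,1.5,0,0, 0,0,3,0,0, 0,0,4,0,0, 0,0,4,0,0]'
```

```text
t: 8.23
ee_pos: [0.532, 0.1821, 0.1881]
ee_rot: [3.141, -0.0, 2.051]
ft_force: [-0.5, -0.4, -3.4]
finger_gap: 0.0196
t: 8.57
ee_pos: [0.5319, 0.1821, 0.1838]
ee_rot: [-3.141, -0.001, 2.051]
ft_force: [-0.2, -0.5, -5.0]
finger_gap: 0.0192
t: 8.9
ee_pos: [0.5319, 0.182, 0.1802]
ee_rot: [3.141, -0.0, 2.051]
ft_force: [-0.6, 0.3, 1.8]
finger_gap: 0.0197
```

Tongue contact: force is up about 6.5 N at TCP z 0.180.

```bash
for i in 1; do python3 -m handwheel '[0,0,1,0,0, 0,0,2,0,0, 0,0,3,0,0, 0,0,3,0,0]'; done; python3 -m handwheel '[0,0,1,0,0, 0,0,2,0,0, 0,0,3,0,0, 0,0,3,0,0]';python3 -m handwheel '[0,0,1,0,0, 0,0,2,0,0, 0,0,3,0,0, 0,0,3,0,0]'
```

```text
t: 9.23
ee_pos: [0.5321, 0.1821, 0.1774]
ee_rot: [3.141, -0.0, 2.051]
ft_force: [-1.2, -0.8, 2.8]
finger_gap: 0.0197
t: 9.57
ee_pos: [0.5324, 0.1822, 0.1747]
ee_rot: [3.14, 0.0, 2.051]
ft_force: [-2.2, -1.1, 5.0]
finger_gap: 0.0198
t: 9.9
ee_pos: [0.5319, 0.1819, 0.1715]
ee_rot: [3.141, 0.0, 2.052]
ft_force: [-2.7, -2.7, 2.6]
finger_gap: 0.02
```

```bash
python3 -m handwheel '[0,0,1,0,0, 0,0,2,0,0, 0,0,3,0,0, 0,0,3,0,0]'; python3 -m handwheel '[0,0,1,0,0, 0,0,2,0,0, 0,0,3,0,0, 0,0,3,0,0]'
```

```text
t: 10.23
ee_pos: [0.5314, 0.1817, 0.1679]
ee_rot: [-3.14, -0.0, 2.052]
ft_force: [-3.6, -0.9, 1.6]
finger_gap: 0.0192
t: 10.57
ee_pos: [0.531, 0.1816, 0.1643]
ee_rot: [-3.139, -0.0, 2.051]
ft_force: [-3.1, -1.8, -0.2]
finger_gap: 0.0196
```

```bash
python3 -m handwheel '[0,0,1,0,0, 0,0,2,0,0, 0,0,2,0,0]'; python3 -m handwheel '[0,0,1,0,0, 0,0,2,0,0, 0,0,2,0,0]'
```

```text
t: 10.82
ee_pos: [0.5307, 0.1815, 0.1618]
ee_rot: [-3.138, -0.001, 2.052]
ft_force: [-2.8, -0.5, -1.3]
finger_gap: 0.0195
t: 11.07
ee_pos: [0.5301, 0.1813, 0.159]
ee_rot: [-3.136, -0.001, 2.052]
ft_force: [-4.7, -2.5, -2.0]
finger_gap: 0.0197
```

```bash
python3 -m handwheel '[0,0.5,1,0,0, 0,0.5,2,0,0, 0,0.5,2,0,0]'; python3 -m handwheel '[0,0.5,0.7,0,0, 0,0.5,1.5,0,0, 0,0.5,1.5,0,0]'
```

```text
t: 11.32
ee_pos: [0.5314, 0.182, 0.1567]
ee_rot: [-3.139, -0.001, 2.051]
ft_force: [-0.9, 0.3, -4.8]
finger_gap: 0.0198
t: 11.57
ee_pos: [0.5322, 0.1824, 0.1552]
ee_rot: [-3.139, -0.001, 2.051]
ft_force: [-0.6, 0.2, -4.8]
finger_gap: 0.0195
```

Run:
```python
from h import *
snap('side','s6');snap('wrist','w6')
q=ld('s6')['pixels'][100:200,160:260,::-1];w=ld('w6')['pixels'][80:280,155:355,::-1]
cv2.imwrite('pics/c7.png',np.hstack([cv2.resize(q,(400,400)),cv2.resize(w,(400,400))]))
```

```text
(no output)
```

View pics/c7.png

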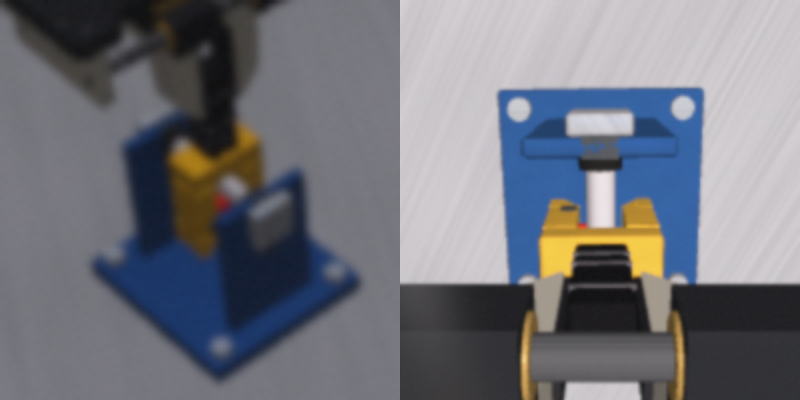

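Force is back to free weight (-4.8 N), so the tongue has probably snapped shut. Now I'll press home gently.

```bash
python3 -m handwheel '[0,0,0.5,0,0, 0,0,1,0,0, 0,0,1,0,0]'; python3 -m handwheel '[0,0,0.5,0,0, 0,0,1,0,0, 0,0,1,0,0]'
```

```text
t: 11.92
ee_pos: [0.532, 0.1823, 0.1542]
ee_rot: [-3.139, -0.001, 2.051]
ft_force: [0.7, -0.2, -4.5]
finger_gap: 0.0196
t: 12.17
ee_pos: [0.5319, 0.1823, 0.1531]
ee_rot: [-3.139, -0.001, 2.051]
ft_force: [0.4, 0.2, -3.7]
finger_gap: 0.0195
```

```bash
python3 -m handwheel '[0,0,0.4,0,0, 0,0,0.8,0,0, 0,0,0.8,0,0]'
```

```text
t: 12.42
ee_pos: [0.5321, 0.1823, 0.1527]
ee_rot: [-3.139, -0.001, 2.051]
ft_force: [-0.7, -0.4, -2.3]
finger_gap: 0.0198
```

```bash
python3 -m handwheel '[0,0,0.4,0,0, 0,0,0.7,0,0, 0,0,0.7,0,0]'; python3 -m handwheel '[0,0,0,0,0, 0,0,0,0,0]'
```

```text
t: 12.67
ee_pos: [0.5321, 0.1824, 0.1524]
ee_rot: [-3.14, -0.001, 2.052]
ft_force: [-2.3, -1.4, 2.2]
finger_gap: 0.0195
t: 12.83
ee_pos: [0.5321, 0.1824, 0.1525]
ee_rot: [-3.14, -0.001, 2.051]
ft_force: [-1.3, 0.4, 0.3]
finger_gap: 0.0198
```

```bash
python3 -m handwheel '[0,0,0.4,0,0, 0,0,0.8,0,0, 0,0,1.1,0,0, 0,0,1.1,0,0, 0,0,1.1,0,0]'
```

```text
t: 13.25
ee_pos: [0.5322, 0.1824, 0.1521]
ee_rot: [-3.14, -0.001, 2.052]
ft_force: [-4.2, -0.3, 6.1]
finger_gap: 0.02
```

```bash
python3 -m handwheel '[0,0,0.7,0,0, 0,0,0.9,0,0, 0,0,1.1,0,0, 0,0,1.1,0,0, 0,0,1.1,0,0, 0,0,1.1,0,0]'
python3 - <<'E'
from h import *
snap('side','s7');print(sensors.state()['ft_force'])
E
```

```text
t: 13.75
ee_pos: [0.5322, 0.1824, 0.152]
ee_rot: [-3.141, -0.0, 2.052]
ft_force: [-4.9, -0.4, 8.6]
finger_gap: 0.0198
[-3.43361152 -0.88697382  8.07580794]
```

```bash
python3 -m handwheel '[0,0,1.0,0,0, 0,0,1.2,0,0, 0,0,1.2,0,0, 0,0,1.2,0,0]'; python3 -m handwheel '[0,0,0,0,0, 0,0,-1,0,0, 0,0,-2,0,0, 0,0,-3.5,0,0, 0,0,-5,0,0, 0,0,-6.5,0,0, 0,0,-8,0,0, 0,0,-9.5,0,0, 0,0,-10.5,0,0, 0,0,-10.5,0,0]'
```

```text
t: 14.13
ee_pos: [0.5321, 0.1824, 0.1519]
ee_rot: [3.142, -0.0, 2.052]
ft_force: [-5.2, -0.3, 9.2]
finger_gap: 0.0196
t: 14.97
ee_pos: [0.5323, 0.1824, 0.1627]
ee_rot: [3.141, 0.0, 2.052]
ft_force: [0.9, -0.3, -3.7]
finger_gap: 0.0196
```

Pressed with about 14 N, then rose 10 mm freely. Now the tug.

```bash
python3 -m handwheel '[0,0,-0.7,0,0, 0,0,-1.5,0,0, 0,0,-1.5,0,0]'; python3 -m handwheel '[0,0,-0.5,0,0, 0,0,-1,0,0, 0,0,-1,0,0]'
```

```text
t: 15.22
ee_pos: [0.5324, 0.1824, 0.1644]
ee_rot: [3.141, 0.0, 2.052]
ft_force: [0.0, 0.0, -3.9]
finger_gap: 0.0195
t: 15.47
ee_pos: [0.5324, 0.1824, 0.1655]
ee_rot: [3.141, 0.0, 2.052]
ft_force: [1.2, -0.1, -4.3]
finger_gap: 0.0198
```

```bash
python3 -m handwheel '[0,0,-0.4,0,0, 0,0,-0.8,0,0, 0,0,-0.8,0,0]'; python3 -m handwheel '[0,0,-0.4,0,0, 0,0,-0.7,0,0, 0,0,-0.7,0,0]'
```

```text
t: 15.72
ee_pos: [0.5323, 0.1824, 0.1661]
ee_rot: [3.141, 0.0, 2.052]
ft_force: [-0.1, -0.2, -5.6]
finger_gap: 0.0198
t: 15.97
ee_pos: [0.5322, 0.1824, 0.1664]
ee_rot: [3.141, -0.0, 2.052]
ft_force: [0.6, 0.4, -10.1]
finger_gap: 0.0197
```

```bash
python3 -m handwheel '[0,0,-0.6,0,0, 0,0,-0.9,0,0, 0,0,-0.9,0,0, 0,0,-0.9,0,0, 0,0,-0.9,0,0]'
```

```text
t: 16.38
ee_pos: [0.5321, 0.1824, 0.1668]
ee_rot: [-3.141, -0.0, 2.052]
ft_force: [1.9, 0.5, -14.4]
finger_gap: 0.0192
```

Tug is about 10 N and it holds. I'll let it settle back onto the pin.

```bash
python3 -m handwheel '[0,0,-0.6,0,0, 0,0,0.5,0,0, 0,0,2,0,0, 0,0,4,0,0, 0,0,6,0,0, 0,0,8,0,0, 0,0,10,0,0, 0,0,11.5,0,0, 0,0,12.5,0,0, 0,0,13.2,0,0, 0,0,13.5,0,0, 0,0,13.5,0,0]'; python3 -m handwheel '[0,0,0.3,0,0, 0,0,0.6,0,0, 0,0,0.6,0,0]'
```

```text
t: 17.38
ee_pos: [0.5321, 0.1824, 0.1532]
ee_rot: [-3.141, -0.0, 2.052]
ft_force: [-0.3, -0.7, -4.4]
finger_gap: 0.0195
t: 17.63
ee_pos: [0.5322, 0.1824, 0.1528]
ee_rot: [-3.141, -0.0, 2.052]
ft_force: [0.2, -0.7, -2.8]
finger_gap: 0.02
```

```bash
python3 -m handwheel '[0,0,0.4,0,0, 0,0,0.5,0,0, 0,0,0.5,0,0]'; python3 -m handwheel '[0,0,0,0,0.24, 0,0,0,0,0.26, 0,0,0,0,0.28, 0,0,0,0,0.32, 0,0,0,0,0.36, 0,0,0,0,0.4, 0,0,0,0,0.5, 0,0,0,0,0.6, 0,0,0,0,0.6, 0,0,0,0,0.6]'
python3 - <<'E'
from h import *
snap('side','s8');snap('wrist','w8')
q=ld('s8')['pixels'][100:200,160:260,::-1];w=ld('w8')['pixels'][80:280,155:355,::-1]
cv2.imwrite('pics/c8.png',np.hstack([cv2.resize(q,(400,400)),cv2.resize(w,(400,400))]))
E
```

```text
t: 17.88
ee_pos: [0.5323, 0.1824, 0.1526]
ee_rot: [3.141, -0.0, 2.052]
ft_force: [-1.2, -1.5, -1.3]
finger_gap: 0.0198
t: 18.72
ee_pos: [0.5322, 0.1824, 0.1526]
ee_rot: [3.142, -0.0, 2.052]
ft_force: [0.6, -0.5, 0.3]
finger_gap: 0.0539
```

View pics/c8.png

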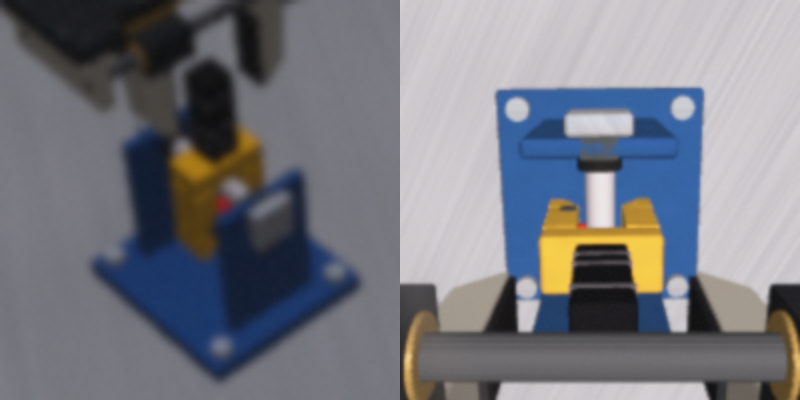

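The hook stands upright on the pin: crown level at (540–663, 232) in the right crop, and the fingers clear on both sides. Retreating straight up.

```bash
python3 -m handwheel '[0,0,-3,0,0.7, 0,0,-10,0,0.8, 0,0,-20,0,0.8, 0,0,-35,0,0.8, 0,0,-50,0,0.8, 0,0,-65,0,0.8, 0,0,-80,0,0.8, 0,0,-95,0,0.8, 0,0,-105,0,0.8, 0,0,-110,0,0.8, 0,0,-110,0,0.8]'; python3 -m handwheel '[-10,0,0,0,0.8, -30,0,0,0,0.8, -50,0,0,0,0.8, -70,0,0,0,0.8, -85,0,0,0,0.8, -95,0,0,0,0.8, -100,0,0,0,0.8, -100,0,0,0,0.8, -100,0,0,0,0.8, -100,0,0,0,0.8]'
python3 - <<'E'
from h import *
snap('side','s9');snap('wrist','w9');snap('top','t9')
q=ld('s9')['pixels'][100:200,160:260,::-1];w=ld('w9')['pixels'][80:280,155:355,::-1]
cv2.imwrite('pics/c9.png',np.hstack([cv2.resize(q,(400,400)),cv2.resize(w,(400,400))]))
E
```

```text
t: 19.73
ee_pos: [0.5327, 0.1825, 0.2642]
ee_rot: [3.139, 0.001, 2.052]
ft_force: [0.3, -0.0, -0.4]
finger_gap: 0.0735
t: 20.57
ee_pos: [0.5786, 0.0946, 0.2642]
ee_rot: [3.139, 0.0, 2.052]
ft_force: [0.2, 0.1, -0.3]
finger_gap: 0.0737
```

View pics/c9.png

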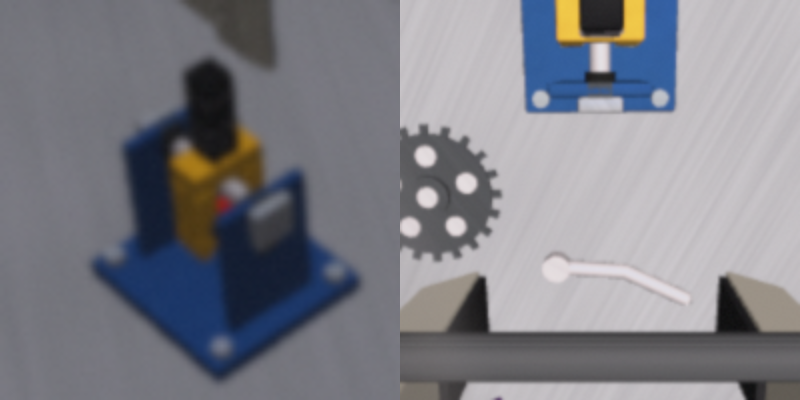

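View pics/t9.png

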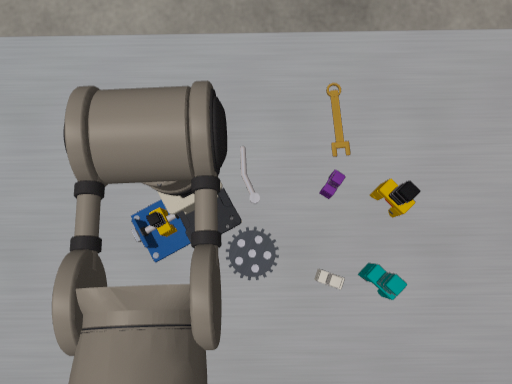

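The hook is upright, centred and unchanged after release, and the bystanders haven't moved. Handing in.

```bash
python3 -c "
from plant import arm
print(arm.hand_in())"
```

```text
the job is handed in; nothing more can be done
None
```

I picked up the smaller yellow hook and pushed it down onto the tow pin. It is now latched, released and hanging upright, and I handed the job in at about 21 s of the 61 s. The hand-in gave no verdict.

- **Pushing on:** the tongue began to resist at TCP z 0.180. The push reached about 10 N, then dropped back to the hook's bare weight at about z 0.157, which is how I judged that the tongue had snapped shut. I then pressed home at z 0.152 with about 14 N vertically and about 5 N sideways, roughly 15 N in all. That is well under the 25 N limit.
- **Tug:** the hook rose about 13 mm freely and was then caught. I held about 10 N upward, so the tongue was shut and bearing on the pin.
- **Settling and release:** I lowered it until the pin carried part of the weight, then opened the jaws and backed off up and away. The force on the tool returned to about zero.

The last pictures show the hook upright and centred between the cheeks. The sprocket and wrench lie where they were in the first pictures. The brake arm also looks unmoved. The arm covers the reflector in the last top view, but it went nowhere near it.

- **Not checked directly:** the pictures are too coarse to read the tongue's angle, so "latched" rests on the forces and the travel.
- **Camera disagreement:** the wrist and top cameras put the hook and bracket about 2 mm apart from each other. I aligned by how the hook sat over the pin in the wrist picture.

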